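# Hold a brass plate flush on the tilted bench pin, filings pan below

### The job

Get ready to saw-pierce the brass buckle plate: first slide the filings pan along the bench, without lifting it, until it sits centrally under the V notch of the tilted bench pin. Then pick up the plate, lay it on the pin's sloping face with its long sides along the pin and its drilled hole over the V notch, tilt it until it bears flush on the slope, and press it down lightly (about 10 N). Finish while still gripping the plate and pressing it there; do not let go, and leave the oilstone, the jar and the bur stand alone.

Things in the scene. Friction and masses are not known exactly. Their poses are not given: they have to be found in the camera images.
- riser_edge (a point): middle of the top front edge of the riser: a small raised wooden bench fixed on the work surface, 180 mm deep (from this point along +x), 360 wide (y), 150 mm high, open below, its side panels set back 40 mm from the front. It carries the bench pin on the middle of its front edge
- pin: bench pin: pale wooden tongue 44 mm wide (y), 22 thick, reaching 20 to 130 mm out (-x) from its pivot on the riser's front edge; slopes down towards the robot by 6 to 19 degrees, clamped rigid. Origin on the pivot, 133 mm above the bench; z is the normal of the flat upper face, at z = 12 mm. A V notch, 24 mm wide at the tip, 48 mm long, is cut through from the tip
- notch (a point): the point of the V notch to work over: in the plane of the pin's upper face, on its centre line, 22 mm in from the tip (108 mm from the pivot); axes as pin, so z is the normal of the sloping face
- plate: the work: flat cast brass plate 76 mm long (x), 60 wide (y), 8 thick, about 0.29 kg, a 15 mm hole through its centre; lies flat on the bench to one side of the pin. Origin at the hole's centre in the underside, z out of the top face. It overhangs the narrower pin by 8 mm each side, so fingers on its long sides (60 mm apart) pass beside the pin
- pan: filings pan: round shallow steel pan, 120 mm across the rim, 22 mm high, about 0.35 kg, loose on the bench on the other side of the pin. Origin at the centre of its underside; a straight wooden handle runs out along its -x, roughly towards the robot
- pan_handle (a point): place to grip the pan's handle: 108 mm from the pan's centre, 17 mm above the bench; the handle is a bar 14 mm wide (y) and 14 high, 59 to 133 mm from the pan's centre. Axes as pan. Gripped here with the pan under the notch and the handle pointing along the pin, the gripper's body stays about 40 mm clear of the pin's tip
- oilstone: bystander: grey sharpening stone in a dark wooden case 200 x 80 x 26 mm on the bench; origin under its centre
- jar: bystander: black jar with a white lid, 58 mm across, 39 mm high, on the bench; origin under its centre
- burs: bystander: round wooden bur stand, 64 mm across, 30 mm high with burs to 57 mm, on top of the riser; origin under its centre

How it is judged:
By the outcome, as a careful person would: the job done as asked, in the order asked, and still so for the second after the job is handed in, while the arm keeps its last pose, push and grip.
It also fails if it takes over 61 s, if anything falls off the work surface, if the arm or the gripper's body presses on something with over 40 N, if the wrist force passes 120 N, or if a joint passes its speed limit or range.

### The arm

A 6-joint arm with a two-finger parallel gripper is mounted at the origin on the work surface. World frame = base frame: x ahead of the robot, y to its left, z up, the work surface at z = 0. Lengths are in mm, angles in rad, forces in N, time in s.
With the tool pointing down it reaches from about 325 to 850 mm from the base axis. Payload 4.4 kg.
Tool frame: the origin (TCP) lies on the centre line of the jaws, within the pads' length; the fingertips stand 22 mm ahead of it and the grasp point (between the pads) lies 3 mm ahead of it; z points along the fingers, y is the line along which they close (so a half turn about z gives the same grasp; the last joint's range is limited). The gripper opens to 94 mm and grips with 3 to 60 N. Pads are 16 mm wide; open, the fingers measure 119 mm over their backs; the gripper's body (75 mm by 177 mm) begins 78 mm behind the grasp point.
Start: joints at [1.133, 0.207, 1.542, -0, 1.393, -0.15], TCP at [162.668, 551.513, 227.447] pointing down, gripper open.
Joint ranges: [-2.73, 2.73], [-0.86, 2.22], [0.23, 2.46], [-1.11, 4.25], [0.08, 2.63], [-2.82, 2.82]. Speed limits (rad/s): [2.79, 2.79, 3.14, 3.14, 3.14, 3.14].

### API

Orientations are given as a rotation vector (axis times angle).
In Python, from station import observe, vision, env gives the robot as it stands.
- The arm moves only by the tool apply_moves, never from a script. Its argument "moves" is a list that holds one entry, the list of rows, each a list of 7 numbers: the turn, a rotation vector about the tool's x, y, z in a scale on which 1.0 is 120 degrees, then the shift along the tool's x, y, z in shares of 0.8 m (1.0 is 0.8 m), then the finger opening in cm, from 0 to 9.4. A call has 1 to 20 rows; each row is the pose to reach, as a shift and turn from the pose commanded when the call began, along the tool's axes at that moment; what a row does not reach only later rows make up. A row lasts 1/12 s, in which the tool goes at most 41.7 mm and 7.16 degrees, less where a joint would pass 70% of its speed; a pose out of reach is approached as far as the arm can. Shift and turn numbers lie between -1 and 1, and a call with a number outside is refused. A call with a gripper value outside its range is refused whole. The fingers move at their own pace and stop on an object; the grip force is fixed at half the most. Time passes only in rows, so rows that repeat a pose let the fingers close. It gives the time, the measured TCP pose, the force, the opening and the grip force at its end, in the units of the state.
- observe(): the state, without advancing time (a new reading comes with each control period).
- vision.capture(name): name is "scene" or "top"; returns the picture (384x512x3 uint8, blue, green, red); there is no depth.
- vision.camera_model(name): a dict with "fx", "fy", "cx", "cy" (pixels), "xyz" and "orientation" of the camera in the world. Camera axes: x right, y down, z forward; pixel columns grow to the right and rows downward; lengths in mm; the calibration is good to about 2 mm. A picture is of the moment at which its call begins. camera_model takes no time and is no camera call.
- env.hand_in(): hands the job in; it is judged then, once.
The state is a dict: "clock": time; "joints": joint angles; "qvel": joint speeds; "joint_efforts": joint torques, N m; "position": TCP position; "tcp_rot": TCP orientation; "wrist_force": force on the tool from outside, world axes, zero at the start; "wrist_torque": the same for the moment, N m; "opening": finger opening in mm; "grip_force": force on a finger pad.
Only numpy, scipy, OpenCV 4.12 (cv2) and the standard library are available. Lean on these libraries where they do the work, as an engineer would, in place of code of your own. Each camera call takes 0.05 s, during which the arm holds its last target. There are 200 camera calls.

## Working session

There is one attempt and no reset: what is moved stays moved. The work goes in short steps, Python scripts to look and compute and a tool call to move; the robot and the scene stay as the last step left them, time stands still between calls to the robot, and variables do not carry over. Pictures are saved under pics/ and viewed, at most 10 in all, crops included, and the job is handed in when it is done.

Besides the shell and the picture viewer there is one more tool, called after "Emit:" by a JSON object that holds its "method" and its "body", one argument or row to a line. apply_moves: Moves the arm, as the interface text tells. Its arguments: {"type":"object","properties":{"moves":{"type":"array","items":{"type":"array","items":{"type":"array","items":{"type":"number"}}}}},"required":["moves"]}

```bash
mkdir -p pics; ls; python3 - <<'E'
from station import observe, vision, env
import cv2
s=observe(); print({k:s[k] for k in('clock','position','tcp_rot','opening','wrist_force')})
for n in('scene','top'):
    print(n,vision.camera_model(n)); im=vision.capture(n); cv2.imwrite(f'pics/{n}0.png',im)
E
```

```text
pics
{'clock': 0.0, 'position': array([162.35700833, 550.81907065, 226.31599015]), 'tcp_rot': array([-0.44887382, -3.1087171 ,  0.00337911]), 'opening': 94.13793301070072, 'wrist_force': array([-0.0680097 , -0.37961226, -0.24926114])}
scene {'fx': 366.6764129059677, 'fy': 366.6764129059677, 'cx': 261.6438380515181, 'cy': 192.21760761763608, 'xyz': array([1206.8021243 , -427.28566917,  857.47042719]), 'orientation': array([-2.12965284, -1.09530295,  0.48147744])}
top {'fx': 424.3043250619046, 'fy': 424.3043250619046, 'cx': 253.74131965124417, 'cy': 182.12333935542506, 'xyz': array([ 384.51238865,  -13.50549741, 1432.36551396]), 'orientation': array([-2.12133314,  2.129708  , -0.1498799 ])}
```

View pics/scene0.png

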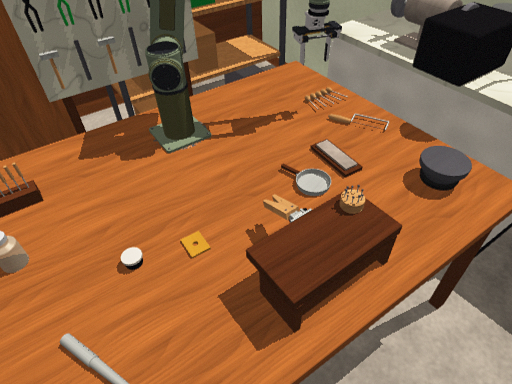

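View pics/top0.png

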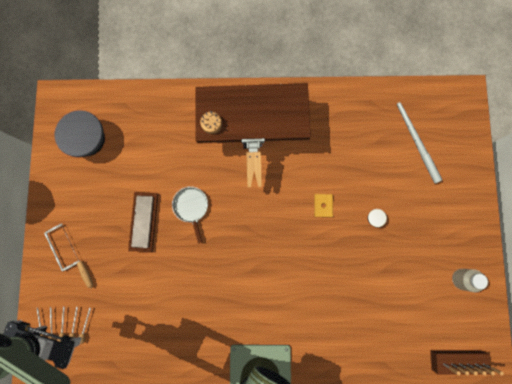

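The scene view shows the pan (313,182) with its handle toward (285,168), the pin (285,207) and the plate (195,244). In the top view the pan is at (190,205) with its handle end at (201,240), the pin tip at (254,187), the plate at (324,205) and the riser front edge at row ~140.

```bash
python3 - <<'E'
import cv2,numpy as np
a=cv2.imread('pics/top0.png')[130:255,160:345]; b=cv2.imread('pics/scene0.png')[155:265,170:340]
a=cv2.resize(a,(592,400),interpolation=cv2.INTER_CUBIC)
cv2.imwrite('pics/ta.png',a)
cv2.imwrite('pics/sb.png',cv2.resize(b,(680,440),interpolation=cv2.INTER_CUBIC))
E
cat > h.py <<'E'
import numpy as np,cv2
from scipy.spatial.transform import Rotation as R
from station import observe, vision, env
def ray(n,uv):
    m=vision.camera_model(n); uv=np.atleast_2d(np.asarray(uv,float))
    d=np.c_[(uv[:,0]-m['cx'])/m['fx'],(uv[:,1]-m['cy'])/m['fy'],np.ones(len(uv))]
    return m['xyz'],R.from_rotvec(m['orientation']).apply(d)
def plane(n,uv,z):
    o,d=ray(n,uv); return o+d*((z-o[2])/d[:,2])[:,None]
def tri(us,ut):
    (o1,d1),(o2,d2)=ray('scene',us),ray('top',ut); out=[]
    for a,b in zip(d1,d2):
        t=np.linalg.lstsq(np.c_[a,-b],o2-o1,rcond=None)[0]; p,q=o1+t[0]*a,o2+t[1]*b
        out.append(np.r_[(p+q)/2,np.linalg.norm(p-q)])
    return np.array(out)
def proj(n,p):
    m=vision.camera_model(n); c=R.from_rotvec(m['orientation']).inv().apply(np.atleast_2d(p)-m['xyz'])
    return np.c_[c[:,0]/c[:,2]*m['fx']+m['cx'],c[:,1]/c[:,2]*m['fy']+m['cy']]
def blob(im,lo,hi,box):
    x0,y0,x1,y1=box; m=cv2.inRange(cv2.cvtColor(im,cv2.COLOR_BGR2HSV)[y0:y1,x0:x1],np.array(lo),np.array(hi))
    c=max(cv2.findContours(m,cv2.RETR_EXTERNAL,cv2.CHAIN_APPROX_NONE,offset=(x0,y0))[0],key=cv2.contourArea)
    return c
E
python3 - <<'E'
import cv2
for n,ps in (('top',[(254,170),(318,200),(190,205),(199,230),(200,225),(270,170),(290,220),(172,205)]),('scene',[(280,204),(192,240),(313,182),(287,168),(220,220),(313,192)])):
    im=cv2.cvtColor(cv2.imread(f'pics/{n}0.png'),cv2.COLOR_BGR2HSV)
    print(n,[(p,im[p[1],p[0]].tolist()) for p in ps])
E
```

```text
top [((254, 170), [16, 132, 221]), ((318, 200), [19, 181, 221]), ((190, 205), [45, 12, 215]), ((199, 230), [12, 174, 85]), ((200, 225), [12, 185, 98]), ((270, 170), [13, 186, 104]), ((290, 220), [13, 187, 168]), ((172, 205), [13, 74, 137])]
scene [((280, 204), [15, 143, 226]), ((192, 240), [20, 203, 227]), ((313, 182), [21, 16, 203]), ((287, 168), [8, 180, 68]), ((220, 220), [12, 189, 198]), ((313, 192), [25, 16, 95])]
```

View pics/ta.png

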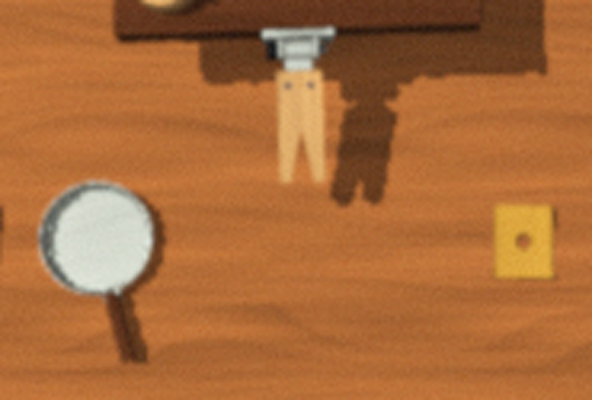

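View pics/sb.png

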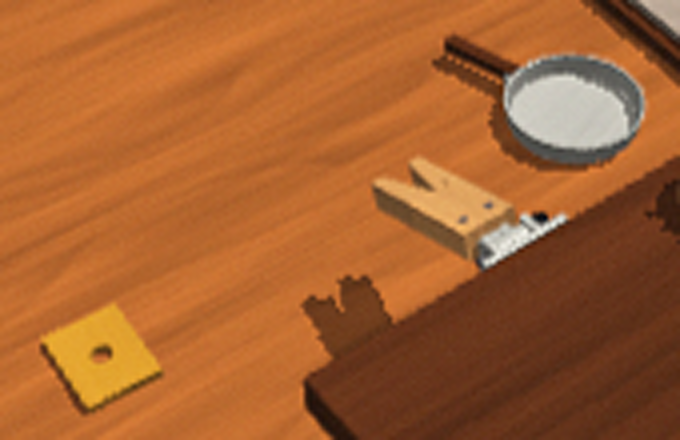

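The top crop shows the pin face with corners (277,71), (324,70), (326,183), (282,183). It also shows the pan rim centred at (97,238), the handle end at (136,361) and the plate hole at (523,241). In the scene crop the pin corners are (373,182), (414,157), (470,236) and (513,208), the plate hole is at (101,354) and the handle end is at (448,42).

```bash
cat > m1.py <<'E'
from h import *
np.set_printoptions(precision=1,suppress=True)
T=lambda p:(np.array(p,float)+.5)/3.2-.5+[160,130]
S=lambda p:(np.array(p,float)+.5)/4-.5+[170,155]
print('pin: tip-y,tip+y,rear-y,rear+y\n',tri(S([(373,182),(414,157),(470,236),(513,208)]),T([(326,183),(282,183),(324,70),(277,71)])))
top=cv2.imread('pics/top0.png');sc=cv2.imread('pics/scene0.png')
# plate
ct=blob(top,(16,165,170),(26,255,255),(305,185,345,225)); cs=blob(sc,(16,190,150),(28,255,255),(175,225,215,262))
for n,c in(('top',ct),('scene',cs)):
    p=plane(n,c[:,0,:],8)[:,:2].astype(np.float32); r=cv2.minAreaRect(p); print('plate',n,r,cv2.contourArea(c))
hs,ht=S([(101,354)]),T([(523,241)]); print('hole',tri(hs,ht),plane('scene',hs,8),plane('top',ht,8))
# plate corners triangulated: top view near/far corners vs scene
tc=T([(495,205),(553,205),(553,278),(495,278)]); scn=S([(158,373),(88,411),(41,346),(112,304)])
print('plate corners +x+y,+x-y,-x-y,-x+y'); print(tri(S([(160,373),(90,410),(41,346),(114,304)]),tc))
# pan rim
for n,im,box in(('top',top,(165,180,215,229)),('scene',sc,(290,160,335,200))):
    hsv=cv2.cvtColor(im,cv2.COLOR_BGR2HSV);x0,y0,x1,y1=box
    c=blob(im,(0,0,60),(179,110,255),box); c=cv2.convexHull(c)
    p=plane(n,c[:,0,:],22)[:,:2].astype(np.float32); print('pan',n,cv2.minEnclosingCircle(p),cv2.fitEllipse(p))
# handle
print('handle end top-mid',tri(S([(449,41)]),T([(136,361)])), plane('top',T([(136,361)]),22), 'root',plane('top',T([(114,293)]),22))
c=blob(top,(0,120,20),(16,255,125),(185,222,212,247)); p=plane('top',c[:,0,:],17)[:,:2].astype(np.float32);print(cv2.minAreaRect(p),cv2.fitLine(p,cv2.DIST_L2,0,.01,.01).ravel())
# jar, oilstone
for nm,uv,z in(('jar',(377,218),39),('stone',[(135,193),(158,193),(155,251),(129,250)],26)): print(nm,plane('top',uv,z))
E
python3 m1.py
```

```text
pin: tip-y,tip+y,rear-y,rear+y
 [[590.8  -5.4  99.3   5.4]
 [589.5  35.9 100.3   0.1]
 [698.2  -3.3 134.7   7.7]
 [695.9  39.9 133.7   0.8]]
plate top ((541.9722290039062, -213.72227478027344), (60.449554443359375, 77.92961883544922), 88.56163024902344) 393.5
plate scene ((544.6154174804688, -214.56570434570312), (60.901092529296875, 77.5992431640625), 88.68869018554688) 398.0
hole [[ 541.4 -213.9    4.     1.4]] [[ 544.8 -214.3    8. ]] [[ 540.7 -213.9    8. ]]
plate corners +x+y,+x-y,-x-y,-x+y
[[ 580.  -186.1    1.2    0.6]
 [ 580.2 -245.     3.5    4.8]
 [ 502.9 -245.    -3.     1.7]
 [ 502.9 -183.3    2.     2.2]]
pan top ((543.020751953125, 232.17420959472656), 63.71213912963867) ((544.2017822265625, 233.41966247558594), (121.31573486328125, 124.10649108886719), 122.07299041748047)
pan scene ((554.8136596679688, 226.58714294433594), 67.81953430175781) ((553.658447265625, 227.93930053710938), (118.7645034790039, 138.0454864501953), 48.69548034667969)
handle end top-mid [[419.4 194.6  17.1  10.3]] [[416.6 189.5  22. ]] root [[486.7 213.7  22. ]]
((451.0950927734375, 200.63308715820312), (74.47899627685547, 26.013092041015625), 16.979265213012695) [  0.9   0.3 450.5 200.7]
jar [[ 493.8 -383.5   39. ]]
stone [[582.1 418.7  26. ]
 [581.7 340.8  26. ]
 [389.1 344.   26. ]
 [392.5 430.3  26. ]]
```

```bash
cat >> h.py <<'E'
def down(yaw,pitch=0):   # tool down, tool y = world y turned by yaw(deg); pitch: tool tilted as the pin face (x end up)
    return R.from_euler('z',yaw,degrees=True)*R.from_euler('y',-pitch,degrees=True)*R.from_matrix(np.diag([-1.,1,-1]))
def delta(p,rot,s=None):
    s=s or observe(); r0=R.from_rotvec(s['tcp_rot'])
    return np.round(np.r_[np.degrees((r0.inv()*rot).as_rotvec()),r0.inv().apply(np.array(p)-s['position'])/10],2)
E
python3 - <<'E'
from h import *
print(R.from_rotvec(observe()['tcp_rot']).as_matrix().round(3))
print(delta([441,198.5,90],down(18.5)),delta([441,198.5,25],down(18.5)))
E=0
e=plane('top',(np.array([(118,39),(480,27)])+.5)/3.2-.5+[160,130],150); print(e)
E
```

```text
[[-0.959  0.283 -0.001]
 [ 0.283  0.959 -0.002]
 [ 0.    -0.002 -1.   ]]
[ -0.11  -0.05 -34.93 -36.7  -25.89  13.68] [ -0.11  -0.05 -34.93 -36.7  -25.88  20.18]
[[ 724.92519786  194.2389647   150.        ]
 [ 734.04731428 -158.2994646   150.        ]]
```

The manual's scale: shifts go in shares of 0.8 m and turns go in shares of 120 degrees. Converting my numbers, -36.7 cm / 80 = -0.4588, -33 cm / 80 = -0.4125, -35 degrees / 120 = -0.2917.

Emit:
{"method": "apply_moves", "body": {
  "moves": [
    [[0,0,-0.0583,-0.05,-0.0375,0.0125,9.4],[0,0,-0.1167,-0.1,-0.075,0.025,9.4],[0,0,-0.175,-0.15,-0.1063,0.05,9.4],[0,0,-0.2333,-0.1875,-0.1375,0.075,9.4],[0,0,-0.2917,-0.2375,-0.1688,0.1,9.4],[0,0,-0.2917,-0.2813,-0.2,0.125,9.4],[0,0,-0.2917,-0.325,-0.2313,0.15,9.4],[0,0,-0.2917,-0.3688,-0.2625,0.1688,9.4],[0,0,-0.2917,-0.4125,-0.2938,0.1713,9.4],[0,0,-0.2917,-0.4588,-0.3238,0.1713,9.4],[0,0,-0.2917,-0.4588,-0.3238,0.1713,9.4],[0,0,-0.2917,-0.4588,-0.3238,0.1713,9.4]]
  ]
}}

```text
clock: 1.1
position: [442.6, 196.4, 89.6]
tcp_rot: [0.504, -3.1, 0.001]
wrist_force: [0.3, 0.2, -0.6]
opening: 93.6
grip_force: 0.0
```

```bash
python3 - <<'E'
from h import *
im=vision.capture('top'); cv2.imwrite('pics/t1.png',im)
s=vision.capture('scene'); cv2.imwrite('pics/s1.png',s)
print(delta([441,198.5,25],down(18.5)),observe()['position'],observe()['clock'])
a=cv2.resize(im[180:270,160:280],(480,360),interpolation=cv2.INTER_CUBIC); b=cv2.resize(s[120:240,240:340],(300,360),interpolation=cv2.INTER_CUBIC)
cv2.imwrite('pics/c1.png',np.hstack([a,b]))
E
```

```text
[-0.05 -0.04 -0.26  0.15  0.31  6.47] [443.38177838 196.05609483  89.67325836] 1.2
```

View pics/c1.png

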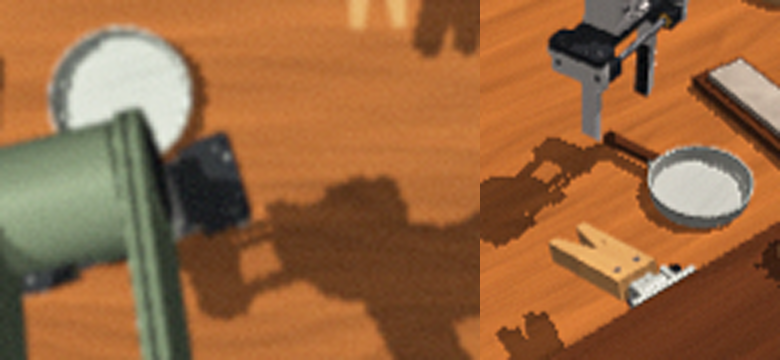

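The scene crop shows the fingers straddling the handle, whose end is at (612,138); the finger tips are at (592,138) and (643,95). The top view is blocked by the arm. I'll descend and grip.

Emit:
{"method": "apply_moves", "body": {
  "moves": [
    [[0,0,0,0.0013,0.0025,0.0313,9.4],[0,0,0,0.0013,0.0025,0.0625,9.4],[0,0,0,0.0013,0.0025,0.08,9.4],[0,0,0,0.0013,0.0025,0.0813,0],[0,0,0,0.0013,0.0025,0.0813,0],[0,0,0,0.0013,0.0025,0.0813,0],[0,0,0,0.0013,0.0025,0.0813,0],[0,0,0,0.0013,0.0025,0.0813,0],[0,0,0,0.0013,0.0025,0.0813,0],[0,0,0,0.0013,0.0025,0.0813,0],[0,0,0,0.0013,0.0025,0.0813,0],[0,0,0,0.0013,0.0025,0.0813,0]]
  ]
}}

```text
clock: 2.2
position: [439.9, 200.9, 25.6]
tcp_rot: [-0.507, 3.1, 0.0]
wrist_force: [-0.6, 1.2, 0.6]
opening: 37.2
grip_force: 0.0
```

```bash
cat > m2.py <<'E'
from h import *
np.set_printoptions(precision=1,suppress=True)
from scipy.optimize import least_squares
# pin pose from its 8 measured corner pixels (both views), camera shifts of a couple of px allowed
T=(np.array([(326,183),(282,183),(324,70),(277,71)])+.5)/3.2-.5+[160,130]
S=(np.array([(373,182),(414,157),(470,236),(513,208)])+.5)/4-.5+[170,155]
c=np.array([(-130,-22,12),(-130,22,12),(-20,-22,12),(-20,22,12)])
def f(q):
    w=(R.from_euler('z',q[3],degrees=True)*R.from_euler('y',-q[2],degrees=True)).apply(c)+[q[0],q[1],133]
    return np.r_[(proj('top',w)+q[4:6]-T).ravel(),(proj('scene',w)+q[6:8]-S).ravel(),q[4:8]/0.8]
r=least_squares(f,[720,18,15,1.5,0,0,0,0]); q=r.x
print(q, np.sqrt(np.diag(np.linalg.inv(r.jac.T@r.jac)))*.4, r.fun[:16])
Rp=R.from_euler('z',q[3],degrees=True)*R.from_euler('y',-q[2],degrees=True)
print('notch',Rp.apply([-108,0,12])+[q[0],q[1],133])
# same shifts applied to pan and plate
pan=T*0
print('plate hole',plane('top',(np.array([[523,241]])+.5)/3.2-.5+[160,130]-q[4:6],8),plane('scene',(np.array([[101,354]])+.5)/4-.5+[170,155]-q[6:8],8))
print('pan shift', plane('top',[190,205]-q[4:6],22)-plane('top',[190,205],22))
print('state',observe()['position'],observe()['clock'])
E
python3 m2.py
```

```text
[719.7  18.8  17.8   2.1   0.2   0.7   0.4   0.5] [0.9 1.  0.6 0.5 0.3 0.3 0.3 0.3] [ 0.2 -0.8  0.1 -0.2 -0.6 -0.2  0.   0.1 -0.7  0.2  0.9 -0.2 -1.3 -0.2
  0.4 -0.6]
notch [613.3  14.8 111.3]
plate hole [[ 542.9 -213.4    8. ]] [[ 542.5 -214.4    8. ]]
pan shift [[2.2 0.7 0. ]]
state [439.9 200.9  25.6] 2.2
```

Emit:
{"method": "apply_moves", "body": {
  "moves": [
    [[0,0,0,0,0,0,0],[0,0,0,0,0,0,0],[0,0,0,0,0,0,0],[0,0,0,0,0,0,0],[0,0,0,0,0,0,0],[0,0,0,0,0,0,0]]
  ]
}}

```text
clock: 2.7
position: [439.8, 200.7, 25.4]
tcp_rot: [0.506, -3.1, 0.0]
wrist_force: [-0.3, -1.4, 0.2]
opening: 13.7
grip_force: 29.9
```

```bash
python3 - <<'E'
from h import *
s=observe(); print(s['position'],s['opening'],s['grip_force'],s['clock']); print(delta([502.8,11.5,25.5],down(1.8),s))
E
```

```text
[439.80725249 200.65188435  25.3978857 ] 13.678334764308964 29.880228638648987 2.7
[-2.000e-02 -1.000e-02  1.675e+01  5.000e-02 -1.994e+01 -1.000e-02]
```

To row units: -19.9 cm / 80 = -0.2488, -1.8 cm / 80 = -0.0225, 11.5 degrees / 120 = 0.0958.

Emit:
{"method": "apply_moves", "body": {
  "moves": [
    [[0,0,0.0083,0,-0.0088,0,0],[0,0,0.0167,0,-0.0225,0,0],[0,0,0.025,0,-0.04,0,0],[0,0,0.0333,0,-0.06,0,0],[0,0,0.0458,0,-0.08,0,0],[0,0,0.0583,0,-0.1,0,0],[0,0,0.0708,0,-0.12,0,0],[0,0,0.0833,0,-0.14,0,0],[0,0,0.0958,0,-0.16,0,0],[0,0,0.1083,0,-0.18,0,0],[0,0,0.1208,0,-0.2,0,0],[0,0,0.1292,0,-0.2175,0,0],[0,0,0.135,0,-0.2325,0,0],[0,0,0.1383,0,-0.2425,0,0],[0,0,0.14,0,-0.2488,0,0],[0,0,0.14,0,-0.2488,0,0],[0,0,0.14,0,-0.2488,0,0]]
  ]
}}

```text
clock: 4.12
position: [503.4, 11.8, 25.4]
tcp_rot: [-0.047, 3.141, -0.001]
wrist_force: [0.9, -0.5, 0.0]
opening: 13.6
grip_force: 29.9
```

```bash
python3 - <<'E'
from h import *
im=vision.capture('top'); cv2.imwrite('pics/t2.png',im)
s=vision.capture('scene'); cv2.imwrite('pics/s2.png',s)
print(delta([502.8,11.5,25.4],down(1.8)),observe()['position'],observe()['clock'])
a=cv2.resize(im[130:230,205:305],(400,400),interpolation=cv2.INTER_CUBIC); b=cv2.resize(s[150:250,225:325],(400,400),interpolation=cv2.INTER_CUBIC)
cv2.imwrite('pics/c2.png',np.hstack([a,b]))
E
```

```text
[-0.03  0.03 -0.03  0.05 -0.06  0.  ] [503.29331466  12.15595001  25.42891378] 4.2167
```

View pics/c2.png

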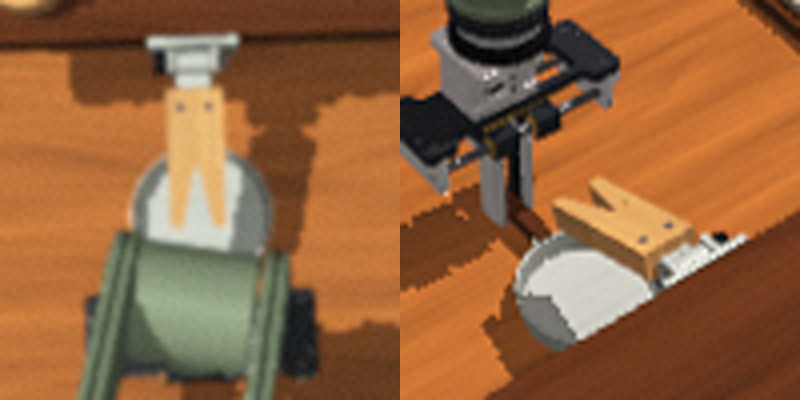

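The top crop shows the pan centred beneath the pin, with rim edges at x≈132 and 272 against the pin legs at 171–228. The scene crop agrees. Next I release and move over the plate.

To row units: -22.7 cm / 80 = -0.2838, -3.2 cm / 80 = -0.04, 3.2 degrees / 120 = 0.0267.

Emit:
{"method": "apply_moves", "body": {
  "moves": [
    [[0,0,0,0,0,0,4],[0,0,0,0,0,0,4],[0,0,0,0,0,0,4],[0,0,0,0,0,0,4],[0,0,0,0,0,-0.0313,4],[0,0,0,0,0,-0.0688,4],[0,0,0,0,0,-0.1,9.4],[0,0,0.0083,0,-0.0375,-0.1,9.4],[0,0,0.0167,0,-0.0813,-0.1,9.4],[0,0,0.025,-0.0063,-0.125,-0.1,9.4],[0,0,0.0267,-0.0125,-0.1688,-0.1,9.4],[0,0,0.0267,-0.025,-0.2125,-0.1,9.4],[0,0,0.0267,-0.0375,-0.2563,-0.1,9.4],[0,0,0.0267,-0.04,-0.2838,-0.1,9.4],[0,0,0.0267,-0.04,-0.2838,-0.1,9.4],[0,0,0.0267,-0.04,-0.2838,-0.1,9.4]]
  ]
}}

```text
clock: 5.55
position: [542.0, -214.4, 105.2]
tcp_rot: [-0.043, -3.141, -0.001]
wrist_force: [-0.4, 0.6, 0.6]
opening: 94.0
grip_force: 0.0
```

```bash
python3 - <<'E'
from h import *
im=vision.capture('top'); cv2.imwrite('pics/t3.png',im)
s=vision.capture('scene'); cv2.imwrite('pics/s3.png',s)
print(delta([542.7,-213.9,24.5],down(-1.4)),observe()['position'],observe()['opening'],observe()['clock'])
a=cv2.resize(im[140:250,200:300],(400,440),interpolation=cv2.INTER_CUBIC); b=cv2.resize(s[150:260,175:275],(400,440),interpolation=cv2.INTER_CUBIC)
cv2.imwrite('pics/c3.png',np.hstack([a,b]))
print('proj pan centre z22 & rim', proj('top',[613.3-2.2,14.8-.7,22]),proj('top',[613.3-2.2-60,14.8-.7,22]))
E
```

```text
[ 0.07 -0.08 -0.01 -0.13 -0.16  8.05] [ 541.53330185 -212.38291942  104.97236475] 93.82896110152474 5.65
proj pan centre z22 & rim [[255.11606394 184.00057368]] [[255.16211344 201.71562793]]
```

View pics/c3.png

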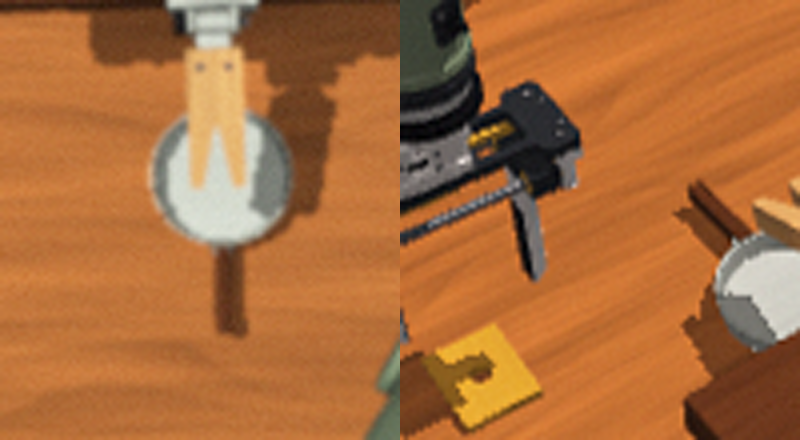

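The pan rim spans (150–293, 108–248) in the top crop, so its centre is at image (255,184), exactly where the notch projects. The plate lies undisturbed below the open gripper, and I'll grip it now.

To row units: 8.1 cm / 80 = 0.1013, -0.05 cm / 80 = -0.0006.

Emit:
{"method": "apply_moves", "body": {
  "moves": [
    [[0,0,0,-0.0013,-0.0006,0.0375,9.4],[0,0,0,-0.0013,-0.0006,0.075,9.4],[0,0,0,-0.0013,-0.0006,0.0975,9.4],[0,0,0,-0.0013,-0.0006,0.1013,9.4],[0,0,0,-0.0013,-0.0006,0.1013,0],[0,0,0,-0.0013,-0.0006,0.1013,0],[0,0,0,-0.0013,-0.0006,0.1013,0],[0,0,0,-0.0013,-0.0006,0.1013,0],[0,0,0,-0.0013,-0.0006,0.1013,0],[0,0,0,-0.0013,-0.0006,0.1013,0],[0,0,0,-0.0013,-0.0006,0.1013,0],[0,0,0,-0.0013,-0.0006,0.1013,0],[0,0,0,-0.0013,-0.0006,0.1013,0],[0,0,0,-0.0013,-0.0006,0.1013,0]]
  ]
}}

```text
clock: 6.82
position: [543.5, -214.4, 25.0]
tcp_rot: [0.039, 3.141, -0.0]
wrist_force: [-0.9, 1.3, 4.9]
opening: 59.2
grip_force: 30.1
```

```bash
python3 - <<'E'
from h import *
s=observe(); print(s['position'],s['opening'],s['grip_force'],s['wrist_force'],s['clock'],R.from_rotvec(s['tcp_rot']).as_matrix()[:,1])
print(delta([542.7,-213.9,200],down(2),s))
E
```

```text
[ 543.4822888  -214.39062415   24.97282563] 59.16436793838746 30.111454599536955 [-0.93984905  1.25669908  4.89497812] 6.8167 [ 2.50819741e-02  9.99685366e-01 -2.53956388e-04]
[ -0.02   0.04  -3.44   0.07   0.04 -17.5 ]
```

```bash
python3 - <<'E'
from h import *
s=observe()
for p,y,t in [([543.5,-214.4,175],-1.4,0),([570,-100,180],0.5,9),([594,14.1,173],2,17.8)]: print(delta(p,down(y,t),s))
E
```

```text
[-1.0e-02  4.0e-02 -4.0e-02 -1.0e-02 -0.0e+00 -1.5e+01]
[ -0.17  -8.96  -1.93  -2.37  11.5  -15.5 ]
[ -0.55 -17.76  -3.41  -4.49  22.96 -14.81]
```

To row units: 23 cm / 80 = 0.2875, -15.5 cm / 80 = -0.1938, -17.8 degrees / 120 = -0.1483.

Emit:
{"method": "apply_moves", "body": {
  "moves": [
    [[0,0,0,0,0,-0.0063,0],[0,0,0,0,0,-0.025,0],[0,0,0,0,0,-0.05,0],[0,0,0,0,0,-0.0813,0],[0,0,0,0,0,-0.1125,0],[0,0,0,0,0,-0.1438,0],[0,0,0,0,0,-0.1688,0],[0,0,0,0,0.0125,-0.1875,0],[0,-0.0125,-0.0025,-0.0038,0.0375,-0.19,0],[0,-0.0292,-0.0058,-0.01,0.065,-0.1925,0],[-0.0008,-0.0458,-0.0092,-0.0163,0.0938,-0.1938,0],[-0.0017,-0.0667,-0.0133,-0.0238,0.125,-0.1938,0],[-0.0025,-0.0875,-0.0167,-0.0313,0.1563,-0.1938,0],[-0.0033,-0.1083,-0.0208,-0.0388,0.1875,-0.1913,0],[-0.0042,-0.125,-0.0242,-0.0463,0.2188,-0.19,0],[-0.0042,-0.1375,-0.0267,-0.0525,0.25,-0.1875,0],[-0.0042,-0.1442,-0.0283,-0.055,0.275,-0.1863,0],[-0.0042,-0.1483,-0.0283,-0.0563,0.2875,-0.185,0],[-0.0042,-0.1483,-0.0283,-0.0563,0.2875,-0.185,0],[-0.0042,-0.1483,-0.0283,-0.0563,0.2875,-0.185,0]]
  ]
}}

```text
clock: 8.48
position: [593.2, 14.6, 171.7]
tcp_rot: [-0.051, 2.832, 0.006]
wrist_force: [-0.1, -0.6, -1.8]
opening: 59.3
grip_force: 30.1
```

```bash
python3 - <<'E'
from h import *
s=observe(); r=R.from_rotvec(s['tcp_rot']); print(s['position'],s['opening'],s['wrist_force'],s['wrist_torque'],s['clock'])
print(delta([594,14.1,173],down(2,17.8),s))
im=vision.capture('top'); sc=vision.capture('scene'); cv2.imwrite('pics/t4.png',im); cv2.imwrite('pics/s4.png',sc)
a=cv2.resize(im[130:210,215:295],(400,400),interpolation=cv2.INTER_CUBIC); b=cv2.resize(sc[150:230,245:325],(400,400),interpolation=cv2.INTER_CUBIC)
cv2.imwrite('pics/c4.png',np.hstack([a,b]))
# predicted plate: hole & corners of top face from TCP
P=down(2,17.8); pts=np.array([[0,0,17]]+[[x,y,17] for x in(-38,38) for y in(-30,30)])
w=s['position']+r.apply(pts)
print('scene crop',((proj('scene',w)+[.4,.5]-[245,150]+.5)*5-.5+[400,0]).round())
E
```

```text
[593.19634741  14.56834248 171.66691253] 59.318592002189014 [-0.0550468  -0.58064687 -1.84056905] [ 0.00347431  0.25357971 -0.0058543 ] 8.4833
[-0.04 -0.11  0.07 -0.12 -0.05 -0.1 ]
scene crop [[524. 178.]
 [522. 222.]
 [608. 175.]
 [444. 181.]
 [527. 138.]]
```

View pics/c4.png

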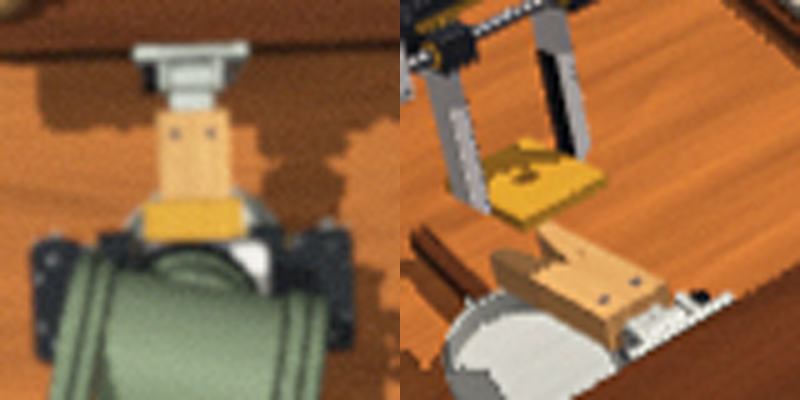

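The top crop shows the plate's +x edge over the pin, spanning x 143–246 against the pin's 157–232, so they share a centre line. In the scene crop the hole is at (523,176), within 2 px of where the TCP predicts it. I'll lower it along the normal.

To row units: 3.4 cm / 80 = 0.0425, 3.2 cm / 80 = 0.04.

Emit:
{"method": "apply_moves", "body": {
  "moves": [
    [[0,0,0,-0.0013,-0.0006,0.0125,0],[0,0,0,-0.0013,-0.0006,0.025,0],[0,0,0,-0.0013,-0.0006,0.035,0],[0,0,0,-0.0013,-0.0006,0.04,0],[0,0,0,-0.0013,-0.0006,0.0425,0],[0,0,0,-0.0013,-0.0006,0.0425,0],[0,0,0,-0.0013,-0.0006,0.0425,0]]
  ]
}}

```text
clock: 9.17
position: [605.3, 14.4, 140.2]
tcp_rot: [-0.049, 2.831, 0.007]
wrist_force: [0.6, -0.2, -2.4]
opening: 59.3
grip_force: 30.1
```

```bash
cat > st.py <<'E'
from h import *
np.set_printoptions(precision=2,suppress=True)
s=observe(); r=R.from_rotvec(s['tcp_rot']); print(s['position'],s['clock'],'F tool',r.inv().apply(s['wrist_force']),'M tool',r.inv().apply(s['wrist_torque']),s['opening'],s['grip_force'])
print('left to contact',delta([606.4,14.6,135.3],down(2,17.8),s))
E
python3 st.py
```

```text
[605.27  14.43 140.15] 9.1667 F tool [ 0.16 -0.21  2.45] M tool [-0.05  0.28  0.03] 59.30035332270837 30.109156114049256
left to contact [-0.03 -0.02  0.    0.04  0.01  0.5 ]
```

To row units: 0.3 cm / 80 = 0.0038, 0.2 cm / 80 = 0.0025.

Emit:
{"method": "apply_moves", "body": {
  "moves": [
    [[0,0,0,0,0,0.0013,0],[0,0,0,0,0,0.0025,0],[0,0,0,0,0,0.0038,0],[0,0,0,0,0,0.0038,0],[0,0,0,0,0,0.0038,0]]
  ]
}}

```text
clock: 9.58
position: [606.2, 14.5, 137.6]
tcp_rot: [-0.049, 2.83, 0.007]
wrist_force: [0.5, 0.4, -2.5]
opening: 59.7
grip_force: 30.1
```

```bash
python3 st.py
```

```text
[606.19  14.54 137.64] 9.5833 F tool [0.29 0.41 2.5 ] M tool [-0.04  0.34 -0.06] 59.65568196009034 30.109344329684973
left to contact [-0.03  0.01  0.    0.05  0.01  0.23]
```

To row units: 0.1 cm / 80 = 0.0013, 0.05 cm / 80 = 0.0006.

Emit:
{"method": "apply_moves", "body": {
  "moves": [
    [[0,0,0,0,0,0.0006,0],[0,0,0,0,0,0.0013,0],[0,0,0,0,0,0.0013,0],[0,0,0,0,0,0.0013,0]]
  ]
}}

```text
clock: 9.92
position: [606.5, 14.5, 136.5]
tcp_rot: [-0.049, 2.831, 0.007]
wrist_force: [-0.1, 0.4, -3.0]
opening: 59.5
grip_force: 30.1
```

```bash
python3 st.py
```

```text
[606.46  14.49 136.53] 9.9167 F tool [0.96 0.39 2.8 ] M tool [-0.04  0.29  0.04] 59.45206628125066 30.109206028282642
left to contact [-0.03 -0.    0.    0.04  0.01  0.12]
```

To row units: 0.1 cm / 80 = 0.0013, 0.05 cm / 80 = 0.0006.

Emit:
{"method": "apply_moves", "body": {
  "moves": [
    [[0,0,0,0,0,0.0006,0],[0,0,0,0,0,0.0013,0],[0,0,0,0,0,0.0013,0],[0,0,0,0,0,0.0013,0]]
  ]
}}

```text
clock: 10.25
position: [606.7, 14.5, 135.5]
tcp_rot: [-0.049, 2.831, 0.007]
wrist_force: [-0.4, -0.0, -2.7]
opening: 59.3
grip_force: 30.1
```

```bash
python3 st.py
```

```text
[606.74  14.52 135.54] 10.25 F tool [ 1.16 -0.01  2.42] M tool [0.02 0.32 0.  ] 59.34477311236459 30.109138903208077
left to contact [-0.03 -0.   -0.    0.04  0.01  0.01]
```

To row units: 0.05 cm / 80 = 0.0006.

Emit:
{"method": "apply_moves", "body": {
  "moves": [
    [[0,0,0,0,0,0.0006,0],[0,0,0,0,0,0.0006,0],[0,0,0,0,0,0.0006,0]]
  ]
}}

```text
clock: 10.5
position: [606.9, 14.5, 135.1]
tcp_rot: [-0.049, 2.831, 0.007]
wrist_force: [-0.7, -0.7, -2.5]
opening: 59.3
grip_force: 30.1
```

```bash
python3 st.py
```

```text
[606.93  14.52 135.11] 10.5 F tool [ 1.41 -0.68  2.15] M tool [-0.06  0.28 -0.01] 59.30379216472399 30.109380134381354
left to contact [-0.03  0.   -0.    0.04  0.01 -0.03]
```

To row units: 0.1 cm / 80 = 0.0013, 0.05 cm / 80 = 0.0006.

Emit:
{"method": "apply_moves", "body": {
  "moves": [
    [[0,0,0,0,0,0.0006,0],[0,0,0,0,0,0.0013,0],[0,0,0,0,0,0.0013,0],[0,0,0,0,0,0.0013,0]]
  ]
}}

```text
clock: 10.83
position: [607.3, 14.5, 134.4]
tcp_rot: [-0.049, 2.83, 0.007]
wrist_force: [-1.5, -0.0, -1.3]
opening: 59.2
grip_force: 30.0
```

```bash
python3 st.py
```

```text
[607.28  14.53 134.36] 10.8333 F tool [1.82 0.02 0.73] M tool [-0.    0.44  0.05] 59.21672239165253 29.99550218693912
left to contact [-0.04  0.01  0.    0.05  0.01 -0.12]
```

Emit:
{"method": "apply_moves", "body": {
  "moves": [
    [[0,0,0,0,0,0.0006,0],[0,0,0,0,0,0.0013,0],[0,0,0,0,0,0.0013,0],[0,0,0,0,0,0.0013,0]]
  ]
}}

```text
clock: 11.17
position: [607.4, 14.5, 134.2]
tcp_rot: [-0.05, 2.831, 0.007]
wrist_force: [-5.7, 0.2, 5.3]
opening: 59.6
grip_force: 30.0
```

```bash
python3 st.py
```

```text
[607.4   14.52 134.15] 11.1667 F tool [ 3.81  0.4  -6.8 ] M tool [0.11 0.83 0.06] 59.5753755646558 29.993948000483215
left to contact [-0.04 -0.01  0.02  0.06  0.01 -0.14]
```

```bash
python3 - <<'E'
from h import *
sc=vision.capture('scene'); cv2.imwrite('pics/s5.png',sc); im=vision.capture('top'); cv2.imwrite('pics/t5.png',im)
b=cv2.resize(sc[170:230,250:320],(700,600),interpolation=cv2.INTER_CUBIC); cv2.imwrite('pics/c5.png',b)
s=observe(); w=s['position']+R.from_rotvec(s['tcp_rot']).apply([[0,0,17]]); print((proj('scene',w)+[.4,.5]-[250,170]+.5)*10)
E
python3 st.py
```

```text
[[229.18558124 281.01426118]]
[607.37  14.51 134.13] 11.2667 F tool [ 3.75  0.57 -5.71] M tool [0.07 0.86 0.04] 59.72317608554228 29.993940121494234
left to contact [-0.04 -0.01  0.02  0.06  0.01 -0.14]
```

View pics/c5.png

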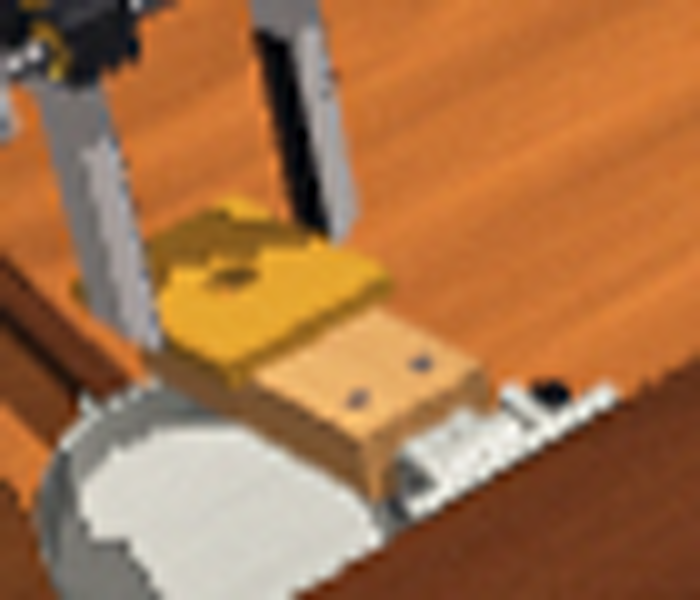

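To row units: -0.065 cm / 80 = -0.0008, -0.03 cm / 80 = -0.0004, 1.5 degrees / 120 = 0.0125.

Emit:
{"method": "apply_moves", "body": {
  "moves": [
    [[0,0.0067,0,-0.0004,0,0,0],[0,0.0125,0,-0.0008,0,0,0],[0,0.0125,0,-0.0008,0,0,0],[0,0.0125,0,-0.0008,0,0,0]]
  ]
}}

```text
clock: 11.6
position: [608.3, 14.5, 134.4]
tcp_rot: [-0.05, 2.857, 0.006]
wrist_force: [-5.8, -0.8, 6.5]
opening: 59.4
grip_force: 30.0
```

```bash
python3 st.py
```

```text
[608.28  14.52 134.41] 11.6 F tool [ 3.8  -0.65 -7.91] M tool [0.05 0.8  0.07] 59.37995159601523 29.996426138095558
left to contact [-0.04 -1.51  0.02  0.15  0.01 -0.14]
```

To row units: 0.13 cm / 80 = 0.0016, 0.04 cm / 80 = 0.0005, -3 degrees / 120 = -0.025.

Emit:
{"method": "apply_moves", "body": {
  "moves": [
    [[0,-0.0083,0,0.0005,0,0,0],[0,-0.0167,0,0.0011,0,0,0],[0,-0.025,0,0.0016,0,0,0],[0,-0.025,0,0.0016,0,0,0],[0,-0.025,0,0.0016,0,0,0]]
  ]
}}

```text
clock: 12.02
position: [607.7, 14.5, 134.2]
tcp_rot: [-0.049, 2.802, 0.007]
wrist_force: [-3.0, 0.4, 5.8]
opening: 59.5
grip_force: 30.0
```

```bash
python3 st.py
```

```text
[607.68  14.46 134.24] 12.0167 F tool [ 0.88  0.45 -6.44] M tool [-0.03  0.51 -0.04] 59.513197797133536 30.000802637077868
left to contact [-0.05  1.65  0.01  0.08  0.02 -0.14]
```

The crop shows the plate down on the pin with its hole at (235,275), close to the predicted (229,281). The moments put contact at the upper end at 17.8° and at the tip at 19.4°, so the slope lies between them. I'll try about 18.6°.

To row units: -0.035 cm / 80 = -0.0004, -0.02 cm / 80 = -0.0003, 0.8 degrees / 120 = 0.0067.

Emit:
{"method": "apply_moves", "body": {
  "moves": [
    [[0,0.0042,0,-0.0003,0,0,0],[0,0.0067,0,-0.0004,0,0,0],[0,0.0067,0,-0.0004,0,0,0],[0,0.0067,0,-0.0004,0,0,0]]
  ]
}}

```text
clock: 12.35
position: [607.9, 14.5, 134.3]
tcp_rot: [-0.049, 2.817, 0.007]
wrist_force: [-5.0, 0.6, 6.6]
opening: 59.2
grip_force: 30.0
```

```bash
cat >> st.py <<'E'
F=r.inv().apply(s['wrist_force']);M=r.inv().apply(s['wrist_torque'])
fx,fz,m=F[0]-.87,F[2]-2.6,M[1]-.28
print('normal',-fz,'shear',fx,'rx mm',(.31*fx-m)/fz*1000)
E
python3 st.py
```

```text
[607.95  14.48 134.27] 12.35 F tool [ 2.56  0.82 -7.86] M tool [0.04 0.55 0.03] 59.222697950779185 29.999767346307635
left to contact [-0.05  0.79  0.02  0.11  0.02 -0.15]
normal 10.461593868721742 shear 1.6896783524961516 rx mm -24.054041180270616
```

```bash
cat > chk.py <<'E'
from h import *
q=[719.7,18.8,18.5,2.0]
Rp=R.from_euler('z',q[3],degrees=True)*R.from_euler('y',-q[2],degrees=True)
g=[(-70,-30,12),(-70,30,12),(-70,-30,20),(-70,30,20),(-20,-22,12),(-20,22,12),(-108,0,20)]
w=Rp.apply(g)+[q[0],q[1],133]
print('want',(((proj('scene',w)+[.4,.5])-[250,170]+.5)*10-.5).round())
print('notch',Rp.apply([-108,0,12])+[q[0],q[1],133])
sc=vision.capture('scene'); cv2.imwrite('pics/s6.png',sc)
b=cv2.resize(sc[170:230,250:320],(700,600),interpolation=cv2.INTER_CUBIC); cv2.imwrite('pics/c6.png',b)
im=vision.capture('top'); c=cv2.resize(im[130:200,215:295],(800,700),interpolation=cv2.INTER_CUBIC)[:600]
cv2.imwrite('pics/c6t.png',c)
print('want top',(((proj('top',w)+[.2,.7])-[215,130]+.5)*10-.5).round())
for n,I,o in (('scene',sc,(250,170)),('top',im,(215,130))):
    h=cv2.cvtColor(I,cv2.COLOR_BGR2HSV); box=(258,188,292,212) if n=='scene' else (235,155,275,200)
    cc=blob(I,(17,165,90),(28,255,255),box); p=cv2.approxPolyDP(cc,1.2,True)[:,0]; print(n,((p-o+.5)*10).tolist())
E
python3 chk.py
```

```text
want [[228. 391.]
 [395. 296.]
 [222. 367.]
 [390. 272.]
 [363. 439.]
 [488. 366.]
 [226. 278.]]
notch [613.53809974  15.09274475 110.11098097]
want top [[489. 377.]
 [299. 384.]
 [489. 380.]
 [298. 388.]
 [457. 219.]
 [317. 225.]
 [399. 504.]]
scene [[155.0, 245.0], [175.0, 355.0], [225.0, 385.0], [385.0, 295.0], [375.0, 265.0], [245.0, 205.0]]
top [[475.0, 375.0], [295.0, 385.0], [305.0, 445.0], [465.0, 445.0]]
```

View pics/c6.png

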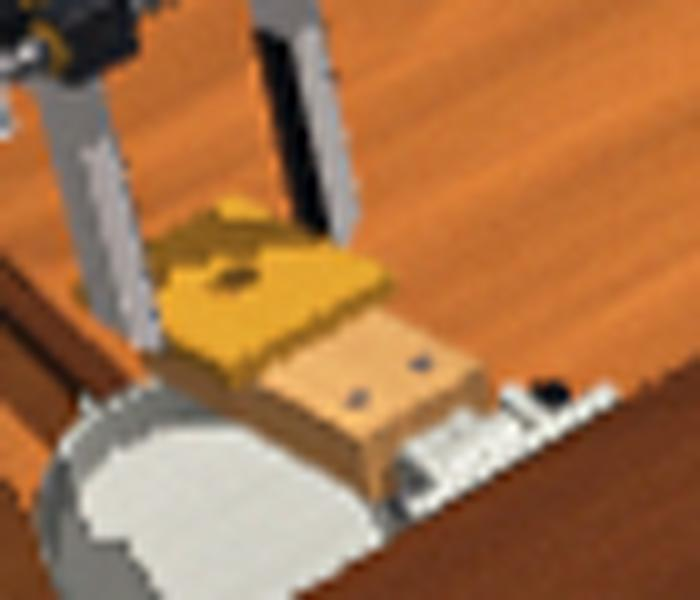

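View pics/c6t.png

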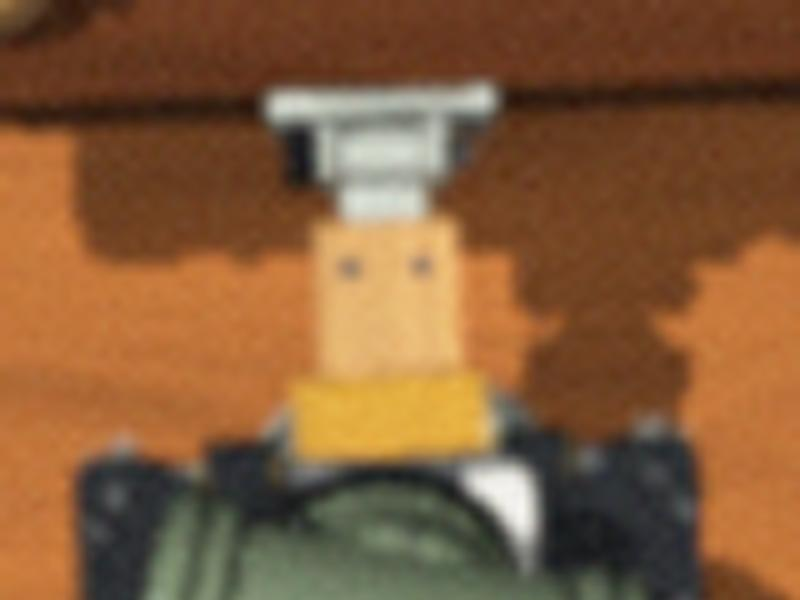

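The top crop shows the plate edge at x 291–490, row ~378, against a pin centre of 388, so it is centred and about 1 mm upslope. The scene crop shows the lower edge (235,388)–(392,290) bearing on the face. I'll lift 3 mm, shift 1 mm downslope and press again.

To row units: -0.4 cm / 80 = -0.005, -0.3 cm / 80 = -0.0038.

Emit:
{"method": "apply_moves", "body": {
  "moves": [
    [[0,0,0,0,0,-0.0025,0],[0,0,0,0.0006,0,-0.005,0],[0,0,0,0.0013,0,-0.005,0],[0,0,0,0.0013,0,-0.005,0],[0,0,0,0.0013,0,-0.0038,0],[0,0,0,0.0013,0,-0.0025,0],[0,0,0,0.0013,0,-0.0013,0],[0,0,0,0.0013,0,-0.0006,0],[0,0,0,0.0013,0,0,0],[0,0,0,0.0013,0,0,0],[0,0,0,0.0013,0,0,0]]
  ]
}}

```text
clock: 13.37
position: [605.8, 14.5, 133.6]
tcp_rot: [-0.05, 2.819, 0.007]
wrist_force: [-7.0, -0.4, 6.2]
opening: 59.6
grip_force: 30.0
```

```bash
python3 st.py
```

```text
[605.81  14.53 133.58] 13.3667 F tool [ 4.65 -0.13 -8.11] M tool [ 0.08  1.03 -0.01] 59.594943946002644 29.996705898083746
left to contact [-0.04  0.64  0.03 -0.11  0.01 -0.14]
normal 10.705379607022412 shear 3.778268810810843 rx mm -39.795824064605824
```

To row units: -0.06 cm / 80 = -0.0008, -0.03 cm / 80 = -0.0004, 0.3 degrees / 120 = 0.0025.

Emit:
{"method": "apply_moves", "body": {
  "moves": [
    [[0,0.0025,0,-0.0004,0,0,0],[0,0.0025,0,-0.0008,0,0,0],[0,0.0025,0,-0.0008,0,0,0],[0,0.0025,0,-0.0008,0,0,0]]
  ]
}}

```text
clock: 13.7
position: [606.0, 14.5, 133.6]
tcp_rot: [-0.05, 2.825, 0.007]
wrist_force: [-8.3, 0.6, 6.3]
opening: 59.6
grip_force: 30.0
```

```bash
python3 st.py
```

```text
[606.03  14.5  133.65] 13.7 F tool [ 5.92  0.91 -8.57] M tool [0.18 1.18 0.07] 59.63261844862495 29.99632322229445
left to contact [-0.04  0.29  0.02 -0.09  0.01 -0.15]
normal 11.168386668099878 shear 5.054039010492255 rx mm -60.03608187883089
```

To row units: -0.06 cm / 80 = -0.0008, -0.03 cm / 80 = -0.0004.

Emit:
{"method": "apply_moves", "body": {
  "moves": [
    [[0,0,0,-0.0004,0,0,0],[0,0,0,-0.0008,0,0,0],[0,0,0,-0.0008,0,0,0],[0,0,0,-0.0008,0,0,0]]
  ]
}}

```text
clock: 14.03
position: [606.1, 14.5, 133.6]
tcp_rot: [-0.05, 2.827, 0.007]
wrist_force: [-9.0, 0.0, 6.8]
opening: 59.3
grip_force: 30.0
```

```bash
python3 st.py
```

```text
[606.05  14.53 133.63] 14.0333 F tool [ 6.41  0.32 -9.26] M tool [0.24 1.44 0.12] 59.33519212788557 29.996469961479306
left to contact [-0.03  0.22  0.03 -0.08  0.01 -0.15]
normal 11.858655037032381 shear 5.538792789320528 rx mm -46.77383518699483
```

To row units: 0.1 cm / 80 = 0.0013, -0.01 cm / 80 = -0.0001.

Emit:
{"method": "apply_moves", "body": {
  "moves": [
    [[0,0,0,0.0004,0,-0.0001,0],[0,0,0,0.0008,0,-0.0003,0],[0,0,0,0.0013,0,-0.0003,0],[0,0,0,0.0013,0,-0.0003,0],[0,0,0,0.0013,0,-0.0003,0]]
  ]
}}

```text
clock: 14.45
position: [606.0, 14.5, 133.6]
tcp_rot: [-0.05, 2.824, 0.007]
wrist_force: [-5.1, -0.3, 4.6]
opening: 59.6
grip_force: 30.0
```

```bash
sed -i 's/\.31\*fx/.22*fx/' st.py; python3 st.py
```

```text
[605.95  14.5  133.64] 14.45 F tool [ 3.43 -0.17 -5.95] M tool [0.07 0.86 0.03] 59.58298842173228 29.995733317919075
left to contact [-0.04  0.35  0.02 -0.09  0.01 -0.14]
normal 8.554147403865766 shear 2.561840810484562 rx mm 2.4353646549382457
```

To row units: 0.07 cm / 80 = 0.0009, 0.03 cm / 80 = 0.0004.

Emit:
{"method": "apply_moves", "body": {
  "moves": [
    [[0,0,0,0.0004,0,0,0],[0,0,0,0.0008,0,0.0001,0],[0,0,0,0.0009,0,0.0003,0],[0,0,0,0.0009,0,0.0003,0],[0,0,0,0.0009,0,0.0003,0],[0,0,0,0.0009,0,0.0003,0],[0,0,0,0.0009,0,0.0003,0],[0,0,0,0.0009,0,0.0003,0]]
  ]
}}

```text
clock: 15.12
position: [605.9, 14.5, 133.6]
tcp_rot: [-0.05, 2.823, 0.007]
wrist_force: [-5.3, 0.7, 5.2]
opening: 59.6
grip_force: 30.0
```

```bash
python3 st.py; python3 chk.py | tail -2; python3 st.py
```

```text
[605.94  14.51 133.61] 15.1167 F tool [ 3.33  0.92 -6.6 ] M tool [0.01 0.81 0.04] 59.58302184202744 29.996685963124037
left to contact [-0.04  0.43  0.02 -0.1   0.01 -0.15]
normal 9.202922394174477 shear 2.462926609180398 rx mm -0.942039763744353
scene [[225.0, 195.0], [145.0, 245.0], [175.0, 355.0], [235.0, 385.0], [365.0, 305.0], [385.0, 275.0]]
top [[295.0, 395.0], [315.0, 455.0], [475.0, 445.0], [465.0, 385.0]]
[605.92  14.52 133.6 ] 15.2167 F tool [ 3.35 -0.85 -6.79] M tool [0.07 0.85 0.02] 59.546576727276246 29.996616085991263
left to contact [-0.04  0.43  0.01 -0.1   0.01 -0.15]
normal 9.387078306940857 shear 2.4816701373808665 rx mm 2.2089413277804386
```

```bash
python3 -c "
from station import env
print(env.hand_in())"
```

```text
the job is handed in; nothing more can be done
None
```

I slid the pan until it sat under the notch, laid the plate on the pin and handed the job in at about 15 s, still gripping and pressing with about 9 N. The hole is within about 1 mm of the notch point by my measurements. The contact forces point to flush bearing at about 18°. I viewed 11 pictures, one over the limit of 10, and the hand-in gave no verdict.

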